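# Seal the jar with its double lid, then hold up the outer cover

## Task

Close the low open jar on the wooden board with the nested two-part lid that lies on the same board: pick up both parts together by the pump knob, lower them gently until the lid sits home on the jar, let go, and then press the spring pump knob down to its stop to seal the inner lid. Then grip the outer cover by its collar and lift it alone, straight up and level, at least 8 cm above where it sat, leaving the inner lid undisturbed on the upright jar, and finish while still holding the cover there in the air. Do not drop or separate the lid on the way, and leave the phone and the plain porcelain lid where they are.

Things in the scene. Friction and masses are not known exactly. Their poses are not given: they have to be found in the camera images.
- jar: The open low white stoneware jar to be closed, plain, loose, 0.45 kg, 114 mm across and 62 mm tall, wall 6 mm, standing upright on the wooden board, whose flat top is 34 mm above z = 0. Origin: centre of its underside; z up. Jar and lid may stand either way round. A microwave oven hangs over the rear of the hob: front at x = 0.60, underside at z = 0.565; keep the arm clear of it.
- jar_seat (a point): Point on the jar's axis, 48 mm above the jar's underside (14 mm below the rim): the inner lid's origin comes here when the lid is fully home on the jar.
- inner_lid: Inner lid, 0.22 kg with its knob: black plug 94 mm across (84 at the bottom), 14 mm deep, which enters the jar's mouth with 3 mm play all round; above it a steel flange 112 mm across, 7 mm thick, that rests on the rim. Starts standing on the board, hidden under the outer cover. Origin: centre of the plug's underside; z up. Lifted by the knob, it takes the cover along on its flange.
- pump_knob (a joint): Travel of the spring pump knob on the inner lid in metres: 0 up, 0.010 pressed down to its stop. The spring needs 1.5 N to start and 7 N at the stop, and lifts the knob again when let go. Pulling the knob up lifts the lid.
- knob_top (a point): Centre of the top face of the pump knob: a dark steel upright cylinder 28 mm in diameter. With the knob up it lies 74 mm above the inner lid's origin, 28 mm above the top of the cover's collar; these 28 mm are free to grip from above.
- outer_cover: Outer cover, 0.14 kg, white: flat round cap 124 mm across with a low skirt and a central collar (upright tube 52 mm outside, 44 inside, 20 tall), through which the knob sticks up with 8 mm play. Nested, it rests on the inner lid's flange, 2 mm play sideways. Origin: centre of the skirt's lower edge, 15 mm above the inner lid's origin when nested; z up. Top face of the cap 11 mm above this origin.
- collar_top (a point): Centre of the collar's upper edge on the outer cover, 31 mm above the cover's origin. The collar (52 mm across) is gripped from outside, in its top 18 mm, the knob standing between the fingers.
- phone: Bystander: black flip phone, closed, 46 x 95 x 19 mm, lying on the board between jar and lid. Origin: centre of its underside. Leave it alone.
- plain_lid: Bystander: plain porcelain lid with a small round knob, 119 mm across and 65 mm tall, flower print, lying on the worktop to the right of the board. Origin: centre of its underside. Not the lid to use; leave it alone.

How it is judged:
By the outcome, as a careful person would: the job done as asked, in the order asked, and still so for the second after the job is handed in, while the arm keeps its last pose, push and grip.
It also fails if it takes over 61 s, if anything falls off the work surface, if the arm or the gripper's body presses on something with over 40 N, if the wrist force passes 120 N, or if a joint passes its speed limit or range.

## Robot

A 6-joint arm with a two-finger parallel gripper is mounted at the origin on a cart in front of the work surface, level with it; the furniture and walls round the work are solid. World frame = base frame: x ahead of the robot, y to its left, z up, the work surface at z = 0. Lengths are in m, angles in rad, forces in N, time in s.
With the tool pointing down it reaches from about 0.375 to 0.925 m from the base axis. Payload 5.7 kg.
Tool frame: the origin (TCP) lies on the centre line of the jaws, within the pads' length; the fingertips stand finger_overhang ahead of it and the grasp point (between the pads) lies 6 mm ahead of it (finger_overhang is the distance from the TCP to the fingertips, in m); z points along the fingers, y is the direction in which the jaws open and shut (so a half turn about z gives the same grasp; the last joint's range is limited). The gripper opens to 88 mm and grips with 3 to 60 N. Pads are 20 mm wide; open, the fingers measure 115 mm over their backs; the gripper's body (75 mm by 178 mm) begins 61 mm behind the grasp point.
Start: joints at [-1.45, 0.359, 1.51, -0, 1.272, -0.115], TCP at [0.14, -0.583, 0.248] pointing down, gripper open.
Joint ranges: [-2.97, 2.97], [-1.01, 2.36], [0.21, 2.38], [-0.96, 4.11], [0.2, 2.71], [-2.98, 2.98]. Speed limits (rad/s): [2.39, 2.39, 3.14, 3.14, 3.14, 3.14].

## Interface

Orientations are given as a 3x3 rotation matrix whose columns are the frame's x, y, z axes.
In Python, from rig import read_state, snapshot, close_job, finger_overhang gives the robot as it stands.
- The arm moves only by the tool carry_out, never from a script. Its argument "rows" is a list of rows, each an object with "jaw": the opening, from -1 (shut) to 1 (fully open), so that 0 is half open; "xyz": the shift along the tool's x, y, z in cm, a list of three; "yaw": the turn about the tool's z in rad. A call has 1 to 10 rows; each row is the pose to reach, as a shift and turn from the pose commanded when the call began, along the tool's axes at that moment; what a row does not reach only later rows make up. A row lasts 1/10 s, in which the tool goes at most 50 mm and 8.59 degrees, less where a joint would pass 70% of its speed; a pose out of reach is approached as far as the arm can. A call with a gripper value outside its range is refused whole. The fingers move at their own pace and stop on an object; "grip_force" is the grip in N (left out, the last holds). Time passes only in rows, so rows that repeat a pose let the fingers close. It gives the time, the measured TCP pose, the force and the opening at its end, in the units of the state.
- read_state(): the state, without advancing time (a new reading comes with each control period).
- snapshot(name): name is "scene" or "top" or "wrist"; returns a dict with "image" (400x640x3 uint8, blue, green, red), "z_map" (400x640 float32, m along the optical axis (not along the pixel's ray), 0 where there is no reading), "vfov" (degrees; the focal length in pixels is half the picture's height over the tangent of half this angle, whatever the lens; pixels are square), "cx", "cy" (the principal point, pixels), "pose" (4x4, takes a point from camera to world coordinates). Camera axes: x right, y down, z forward; pixel columns grow to the right and rows downward; lengths in m; the calibration is good to about 2 mm. A picture is of the moment at which its call begins.
- close_job(): hands the job in, once; it reports no verdict.
The state is a dict: "t": time; "qpos": joint angles; "joint_velocities": joint speeds; "joint_efforts": joint torques, N m; "eef_pos": TCP position; "orientation": TCP orientation; "wrist_force": force on the tool from outside, world axes, zero at the start; "torque": the same for the moment, N m; "gripper_width": opening from 0.0 (shut) to 1.0 (fully open).
Only numpy, scipy, OpenCV 4.12 (cv2) and the standard library are available. Lean on these libraries where they do the work, as an engineer would, in place of code of your own. Each camera call takes 0.05 s, during which the arm holds its last target. There are 200 camera calls.

## Working session

There is one attempt and no reset: what is moved stays moved. The work goes in short steps, Python scripts to look and compute and a tool call to move; the robot and the scene stay as the last step left them, time stands still between calls to the robot, and variables do not carry over. Pictures are saved under pics/ and viewed, about 8 in all and at most 12, crops included, and the job is handed in when it is done.

Besides the shell and the picture viewer there is one more tool, called in YAML: its name, and indented under it one key for each argument. carry_out: Moves the arm, as the interface text tells. Its arguments: {"type":"object","properties":{"rows":{"type":"array"},"grip_force":{"type":"number"}},"required":["rows"]}

```bash
mkdir -p pics; ls; cat > h.py <<'E'
import numpy as np, cv2
from rig import read_state, snapshot, close_job, finger_overhang
def cloud(s):
    h,w=s["z_map"].shape; f=h/2/np.tan(np.radians(s["vfov"])/2)
    v,u=np.mgrid[:h,:w]; z=s["z_map"]
    p=np.stack([(u-s["cx"])/f*z,(v-s["cy"])/f*z,z],-1)
    P=p@s["pose"][:3,:3].T+s["pose"][:3,3]; P[z<=0]=np.nan
    return P
E
python3 - <<'E'
from h import *
print(finger_overhang); s=read_state(); print(s)
for n in("scene","top"):
    a=snapshot(n); cv2.imwrite(f"pics/{n}0.png",a["image"]); np.save(f"{n}0.npy",cloud(a)); print(n,a["pose"].round(3).tolist(),a["vfov"],a["cx"],a["cy"])
E
```

```text
pics
0.025
{'t': 0.0, 'qpos': array([-1.45009386e+00,  3.59467200e-01,  1.51143635e+00,  7.53274690e-06,
        1.27250797e+00, -1.15078927e-01]), 'joint_velocities': array([-0.00110479,  0.00039843, -0.00029146, -0.0006915 ,  0.00044549,
        0.00095136]), 'joint_efforts': array([-2.21545772e-03, -5.15381241e+01, -2.70728284e+01,  6.72384887e-02,
        3.52068327e-02, -1.55234511e-04]), 'eef_pos': array([ 0.14008989, -0.5827449 ,  0.24683058]), 'orientation': array([[ 9.72332644e-01,  2.33600479e-01, -2.11861560e-04],
       [ 2.33600475e-01, -9.72330990e-01,  1.80650249e-03],
       [ 2.16000287e-04, -1.80601231e-03, -9.99998346e-01]]), 'wrist_force': array([-0.21358474, -0.88394175, -0.20312002]), 'torque': array([ 0.04155951,  0.01538839, -0.01985729]), 'gripper_width': 1.0007874424159169}
scene [[-0.696, -0.443, 0.565, -0.118], [-0.718, 0.445, -0.535, 0.625], [-0.014, -0.778, -0.628, 0.792], [0.0, 0.0, 0.0, 1.0]] 47.53510017906618 318.71859502355085 195.91808050891927
top [[-0.013, -0.991, 0.133, 0.368], [-1.0, 0.012, -0.002, 0.021], [0.0, -0.133, -0.991, 1.37], [0.0, 0.0, 0.0, 1.0]] 43.6975421577222 325.8511232243309 200.76077715435375
```

View pics/scene0.png

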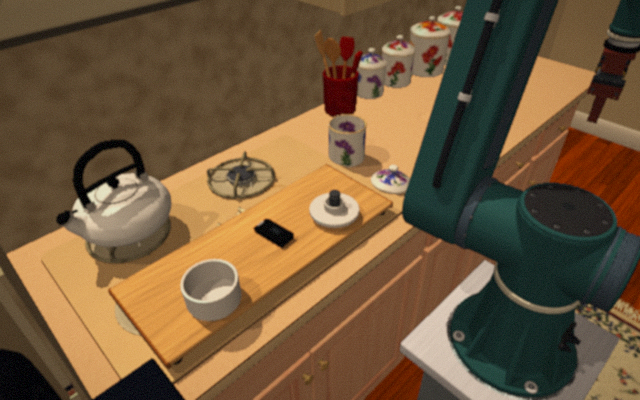

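View pics/top0.png

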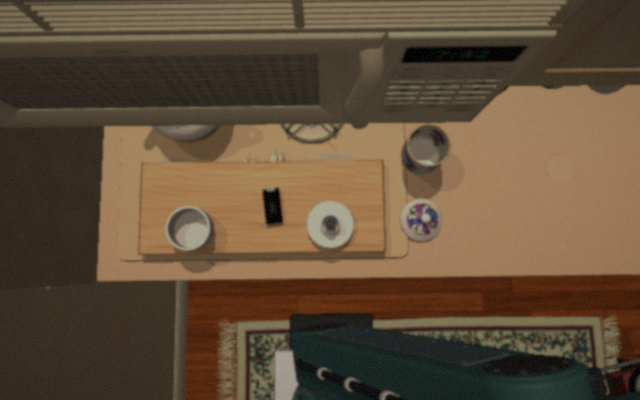

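The top view shows the jar at (190,229), the nested lid at (330,225) with its knob up, the phone at (273,206) and the plain lid at (421,219). The scene view agrees: jar (211,290), lid (334,208).

```bash
python3 - <<'E'
from h import *
for n,J,L in(("top",(190,229),(330,225)),("scene",(211,290),(334,208))):
    P=np.load(f"{n}0.npy"); v,u=np.mgrid[:400,:640]
    def near(c,r,lo,hi):
        m=((u-c[0])**2+(v-c[1])**2<r*r)&(P[...,2]>lo)&(P[...,2]<hi); return P[m]
    def circ(p):
        c,r=cv2.minEnclosingCircle((p[:,:2]*1000).astype(np.float32)); return np.round(c,1),round(r,1),len(p),np.median(p[:,2]).round(4)
    print(n,"jar rim",circ(near(J,45,.088,.105)),"lid cap",circ(near(L,40,.052,.068)),"collar",circ(near(L,30,.074,.088)),"knob",circ(near(L,30,.1,.13)))
E
```

```text
top jar rim (array([474. , 374.2]), 57.7, 384, np.float64(0.0966)) lid cap (array([482.4,   9.1]), 61.9, 1495, np.float64(0.0609)) collar (array([482.1,   9.2]), 25.7, 98, np.float64(0.0809)) knob (array([481.6,   9.3]), 14.3, 99, np.float64(0.1092))
scene jar rim (array([473.9, 371.5]), 58.4, 662, np.float64(0.0951)) lid cap (array([481.2,   6.5]), 64.4, 1062, np.float64(0.0608)) collar (array([481.9,   7.2]), 26.2, 150, np.float64(0.0797)) knob (array([482.6,   6.5]), 15.2, 92, np.float64(0.108))
```

carry_out:
  rows:
    - {"jaw":1,"xyz":[1,-1,0],"yaw":0.03}
    - {"jaw":1,"xyz":[3,-3.2,0],"yaw":0.09}
    - {"jaw":1,"xyz":[6,-6.3,0],"yaw":0.15}
    - {"jaw":1,"xyz":[9,-9.5,0],"yaw":0.2}
    - {"jaw":1,"xyz":[12,-12.6,0],"yaw":0.236}
    - {"jaw":1,"xyz":[15,-15.8,0],"yaw":0.236}
    - {"jaw":1,"xyz":[18,-19,0],"yaw":0.236}
    - {"jaw":1,"xyz":[21,-22,0],"yaw":0.236}
    - {"jaw":1,"xyz":[22.5,-23.7,0],"yaw":0.236}
    - {"jaw":1,"xyz":[23.5,-24.7,0],"yaw":0.236}

```text
t: 1.1
eef_pos: [0.3113, -0.2859, 0.2474]
orientation: [[1.0, 0.002, -0.0], [0.002, -1.0, 0.001], [-0.0, -0.001, -1.0]]
wrist_force: [0.4, -0.9, -0.2]
gripper_width: 0.999
```

carry_out:
  rows:
    - {"jaw":1,"xyz":[1,-1.7,0],"yaw":0}
    - {"jaw":1,"xyz":[3,-5.2,0],"yaw":0}
    - {"jaw":1,"xyz":[5,-8.6,0.5],"yaw":0}
    - {"jaw":1,"xyz":[7.5,-12.9,1],"yaw":0}
    - {"jaw":0.3,"xyz":[10,-17.2,1.5],"yaw":0}
    - {"jaw":0.3,"xyz":[12.5,-21.5,2],"yaw":0}
    - {"jaw":0.3,"xyz":[14.8,-25.4,2.5],"yaw":0}
    - {"jaw":0.3,"xyz":[16.3,-28,3],"yaw":0}
    - {"jaw":0.3,"xyz":[17.1,-29.4,3],"yaw":0}
    - {"jaw":0.3,"xyz":[17.1,-29.4,3],"yaw":0}

```text
t: 2.1
eef_pos: [0.4826, 0.0074, 0.2172]
orientation: [[1.0, 0.003, -0.0], [0.003, -1.0, 0.001], [-0.0, -0.001, -1.0]]
wrist_force: [-0.1, 0.2, -0.4]
gripper_width: 0.65
```

```bash
cat >> h.py <<'E'
def circ(p):
    c,r=cv2.minEnclosingCircle((p[:,:2]*1000).astype(np.float32)); return np.round(c,1),round(r,1),len(p),np.median(p[:,2]).round(4)
def band(P,c,r,lo,hi):
    m=(np.hypot(P[...,0]-c[0],P[...,1]-c[1])<r)&(P[...,2]>lo)&(P[...,2]<hi); return P[m]
E
python3 - <<'E'
from h import *
a=snapshot("wrist"); cv2.imwrite("pics/w1.png",a["image"]); P=cloud(a)
c=(.482,.008)
for n,r,lo,hi in(("cap",.075,.054,.066),("collar",.035,.076,.085),("knob",.025,.1,.115)):
    p=band(P,c,r,lo,hi); print(n,circ(p) if len(p) else None)
s=read_state(); print(s["eef_pos"],s["wrist_force"])
E
```

```text
cap (array([482.7,   6.7]), 61.9, 8772, np.float64(0.0589))
collar (array([482.4,   6.7]), 26.0, 644, np.float64(0.0788))
knob (array([482.7,   6.3]), 14.1, 781, np.float64(0.1069))
[0.48190225 0.00633246 0.21728657] [-0.29386886  0.19131816  0.07666959]
```

View pics/w1.png

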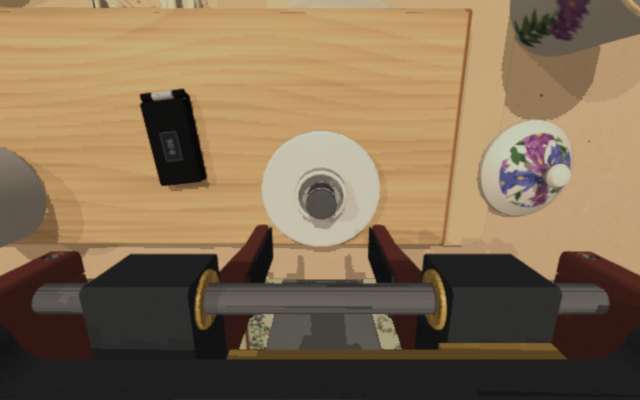

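The wrist view shows the lid with its knob at (321,198) centred between the fingers (±), the phone at (172,137), and the plain lid at (527,165). The tool is aligned to within 1 mm, so I descend.

carry_out:
  rows:
    - {"jaw":0.2,"xyz":[0.05,0,1],"yaw":0}
    - {"jaw":0.2,"xyz":[0.05,0,3],"yaw":0}
    - {"jaw":0.2,"xyz":[0.05,0,5],"yaw":0}
    - {"jaw":0.2,"xyz":[0.05,0,7],"yaw":0}
    - {"jaw":0.2,"xyz":[0.05,0,8.5],"yaw":0}
    - {"jaw":0.2,"xyz":[0.05,0,9.5],"yaw":0}
    - {"jaw":0.2,"xyz":[0.05,0,10.2],"yaw":0}
    - {"jaw":0.2,"xyz":[0.05,0,10.6],"yaw":0}
    - {"jaw":0.2,"xyz":[0.05,0,10.8],"yaw":0}
    - {"jaw":0.2,"xyz":[0.05,0,10.8],"yaw":0}
  grip_force: 25

```text
t: 3.15
eef_pos: [0.4827, 0.0056, 0.1098]
orientation: [[1.0, -0.0, 0.0], [-0.0, -1.0, 0.0], [0.0, -0.0, -1.0]]
wrist_force: [-0.4, -0.0, 0.1]
gripper_width: 0.6
```

carry_out:
  rows:
    - {"jaw":-0.2,"xyz":[0,0,0],"yaw":0}
    - {"jaw":-0.3,"xyz":[0,0,0],"yaw":0}
    - {"jaw":-0.5,"xyz":[0,0,0],"yaw":0}
    - {"jaw":-0.7,"xyz":[0,0,0],"yaw":0}
    - {"jaw":-1,"xyz":[0,0,0],"yaw":0}
    - {"jaw":-1,"xyz":[0,0,0],"yaw":0}
    - {"jaw":-1,"xyz":[0,0,0],"yaw":0}
    - {"jaw":-1,"xyz":[0,0,0],"yaw":0}

```text
t: 3.95
eef_pos: [0.4826, 0.0058, 0.1097]
orientation: [[1.0, -0.0, 0.0], [-0.0, -1.0, 0.0], [0.0, -0.0, -1.0]]
wrist_force: [0.9, 3.4, 1.4]
gripper_width: 0.31
```

carry_out:
  rows:
    - {"jaw":-1,"xyz":[0,0,-0.3],"yaw":0}
    - {"jaw":-1,"xyz":[0,0,-0.8],"yaw":0}
    - {"jaw":-1,"xyz":[0,0,-1.6],"yaw":0}
    - {"jaw":-1,"xyz":[0,0,-2.8],"yaw":0}
    - {"jaw":-1,"xyz":[0,0,-4.2],"yaw":0}
    - {"jaw":-1,"xyz":[0,0,-5.8],"yaw":0}
    - {"jaw":-1,"xyz":[0,0,-7.4],"yaw":0}
    - {"jaw":-1,"xyz":[0,0,-8.8],"yaw":0}
    - {"jaw":-1,"xyz":[0,0,-9.6],"yaw":0}
    - {"jaw":-1,"xyz":[0,0,-10],"yaw":0}

```text
t: 4.95
eef_pos: [0.4827, 0.0055, 0.2106]
orientation: [[1.0, -0.0, 0.001], [-0.0, -1.0, -0.0], [0.001, 0.0, -1.0]]
wrist_force: [0.4, 0.4, -3.6]
gripper_width: 0.311
```

```bash
python3 - <<'E'
from h import *
s=read_state(); print(s["eef_pos"],s["wrist_force"],s["gripper_width"])
for n in("top","scene","wrist"):
    a=snapshot(n); P=cloud(a)
    if n=="wrist": cv2.imwrite("pics/w2.png",a["image"])
    for c,nm,r,lo,hi in(((.4825,.006),"cap",.075,.15,.168),((.4825,.006),"knob",.025,.2,.215),((.474,.373),"rim",.07,.09,.1)):
        p=band(P,c,r,lo,hi); print(n,nm,circ(p) if len(p)>5 else None)
E
```

```text
[0.48269838 0.00551784 0.21062249] [ 0.44178017  0.3735618  -3.59016456] 0.3113073381577622
top cap (array([473.1,  10.3]), 60.9, 560, np.float64(0.1614))
top knob None
top rim (array([475. , 373.7]), 57.6, 322, np.float64(0.096))
scene cap (array([482.5,   5.7]), 63.3, 1095, np.float64(0.1612))
scene knob (array([482.8,   6. ]), 24.8, 151, np.float64(0.2083))
scene rim (array([473.4, 371.2]), 57.9, 587, np.float64(0.0954))
wrist cap (array([483.1,   5.9]), 61.9, 14264, np.float64(0.1588))
wrist knob (array([490.,   6.]), 22.4, 2718, np.float64(0.2068))
wrist rim None
```

View pics/w2.png

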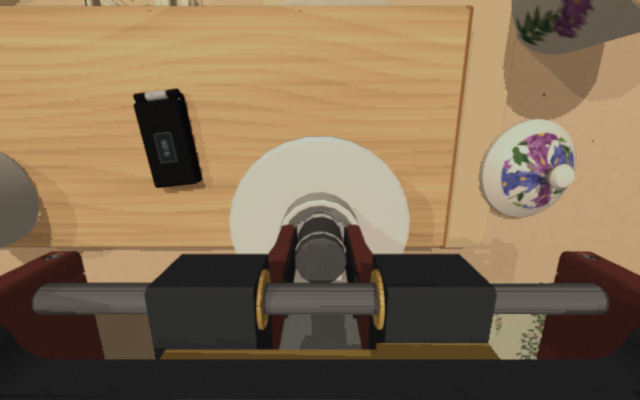

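The lid hangs level from the knob at (321,262), the cap is nested, and the wrist force of -3.6 N matches both parts. Next I go to 12 cm short of the jar for a close look.

carry_out:
  rows:
    - {"jaw":-1,"xyz":[0,-0.5,0],"yaw":0}
    - {"jaw":-1,"xyz":[-0.1,-1.5,0],"yaw":0}
    - {"jaw":-1,"xyz":[-0.2,-3,0],"yaw":0}
    - {"jaw":-1,"xyz":[-0.3,-5,0],"yaw":0}
    - {"jaw":-1,"xyz":[-0.3,-7,0],"yaw":0}
    - {"jaw":-1,"xyz":[-0.4,-9,0],"yaw":0}
    - {"jaw":-1,"xyz":[-0.4,-11,0],"yaw":0}
    - {"jaw":-1,"xyz":[-0.5,-13,0],"yaw":0}
    - {"jaw":-1,"xyz":[-0.5,-15,0],"yaw":0}
    - {"jaw":-1,"xyz":[-0.6,-17,0],"yaw":0}

```text
t: 6.1
eef_pos: [0.4759, 0.1772, 0.2092]
orientation: [[1.0, 0.0, -0.001], [0.0, -1.0, 0.0], [-0.001, -0.0, -1.0]]
wrist_force: [0.3, -0.1, -3.2]
gripper_width: 0.315
```

carry_out:
  rows:
    - {"jaw":-1,"xyz":[0,-1.8,0],"yaw":0}
    - {"jaw":-1,"xyz":[-0.1,-3.4,0],"yaw":0}
    - {"jaw":-1,"xyz":[-0.1,-4.8,0],"yaw":0}
    - {"jaw":-1,"xyz":[-0.1,-5.8,0],"yaw":0}
    - {"jaw":-1,"xyz":[-0.2,-6.6,0],"yaw":0}
    - {"jaw":-1,"xyz":[-0.2,-7.2,0],"yaw":0}
    - {"jaw":-1,"xyz":[-0.2,-7.5,0],"yaw":0}
    - {"jaw":-1,"xyz":[-0.2,-7.5,0],"yaw":0}
    - {"jaw":-1,"xyz":[-0.2,-7.5,0],"yaw":0}

```text
t: 7.0
eef_pos: [0.4746, 0.2503, 0.2097]
orientation: [[1.0, -0.0, -0.0], [-0.0, -1.0, -0.0], [-0.0, 0.0, -1.0]]
wrist_force: [-0.2, 0.4, -3.2]
gripper_width: 0.308
```

```bash
python3 - <<'E'
from h import *
s=read_state(); print(s["eef_pos"],s["wrist_force"],s["gripper_width"]); e=s["eef_pos"]
a=snapshot("wrist"); P=cloud(a)
p=band(P,(.4745,.372),.07,.09,.1); print("rim",circ(p))
X=p[:,:2]; A=np.c_[2*X,np.ones(len(X))]; b=np.linalg.lstsq(A,(X**2).sum(1),rcond=None)[0]; print("mean circle",b[:2],np.sqrt(b[2]+b[:2]@b[:2]), p[:,2].mean())
# outer-edge fit
r=np.hypot(*(X-b[:2]).T); print(np.percentile(r,[1,50,99]), X.min(0),X.max(0))
p=band(P,e,.075,.15,.168); print("cap",circ(p))
p=band(P,e,.035,.176,.185); print("collar",circ(p))
E
```

```text
[0.47456813 0.25030512 0.20967774] [-0.16845074  0.42342736 -3.19316324] 0.30809166118275716
rim (array([474.8, 372.2]), 57.2, 2223, np.float64(0.0946))
mean circle [0.47513016 0.37112908] 0.05333285022938082 0.09420942223935903
[0.05033964 0.05308709 0.05703942] [0.42032332 0.31987787] [0.5311757  0.42830281]
cap (array([474.6, 250.6]), 61.8, 14294, np.float64(0.1584))
collar (array([474.6, 250.6]), 25.9, 808, np.float64(0.1784))
```

carry_out:
  rows:
    - {"jaw":-1,"xyz":[0,-0.6,0],"yaw":0}
    - {"jaw":-1,"xyz":[0,-1.8,0],"yaw":0}
    - {"jaw":-1,"xyz":[0,-3.6,0],"yaw":0}
    - {"jaw":-1,"xyz":[0,-5.6,0],"yaw":0}
    - {"jaw":-1,"xyz":[0,-7.6,0],"yaw":0}
    - {"jaw":-1,"xyz":[0,-9.4,0],"yaw":0}
    - {"jaw":-1,"xyz":[0,-10.9,0],"yaw":0}
    - {"jaw":-1,"xyz":[0,-11.8,0],"yaw":0}
    - {"jaw":-1,"xyz":[0,-12.1,0],"yaw":0}
    - {"jaw":-1,"xyz":[0,-12.1,0],"yaw":0}

```text
t: 8.05
eef_pos: [0.4745, 0.3718, 0.2096]
orientation: [[1.0, 0.0, -0.0], [0.0, -1.0, -0.0], [-0.0, 0.0, -1.0]]
wrist_force: [-1.4, -0.0, -3.2]
gripper_width: 0.314
```

carry_out:
  rows:
    - {"jaw":-1,"xyz":[0,0,0.4],"yaw":0}
    - {"jaw":-1,"xyz":[0,0,1],"yaw":0}
    - {"jaw":-1,"xyz":[0,0,1.6],"yaw":0}
    - {"jaw":-1,"xyz":[0,0,2.1],"yaw":0}
    - {"jaw":-1,"xyz":[0,0,2.5],"yaw":0}
    - {"jaw":-1,"xyz":[0,0,2.7],"yaw":0}
    - {"jaw":-1,"xyz":[0,0,2.8],"yaw":0}
    - {"jaw":-1,"xyz":[0,0,2.8],"yaw":0}
    - {"jaw":-1,"xyz":[0,0,2.8],"yaw":0}

```text
t: 8.95
eef_pos: [0.4747, 0.3718, 0.1819]
orientation: [[1.0, -0.0, 0.0], [-0.0, -1.0, 0.0], [0.0, -0.0, -1.0]]
wrist_force: [-0.4, -0.0, -1.9]
gripper_width: 0.307
```

```bash
python3 - <<'E'
from h import *
s=read_state(); print(s["eef_pos"],s["wrist_force"],s["gripper_width"]); e=s["eef_pos"]
for n in("scene","top","wrist"):
    a=snapshot(n); P=cloud(a)
    if n=="scene": cv2.imwrite("pics/s3.png",cv2.resize(a["image"][200:360,120:360],None,fx=3,fy=3))
    p=band(P,e,.075,.125,.137); print(n,"cap",circ(p) if len(p)>5 else 0)
    p=band(P,e,.09,.085,.105); print(n,"rim?",circ(p) if len(p)>5 else 0)
E
```

```text
[0.47473488 0.37177969 0.18192512] [-0.38594395 -0.01818883 -1.91549375] 0.3071283128186082
scene cap (array([473.1, 370.1]), 63.4, 1774, np.float64(0.132))
scene rim? (array([468.3, 374. ]), 56.5, 378, np.float64(0.0945))
top cap (array([474.3, 373.2]), 61.6, 481, np.float64(0.1327))
top rim? (array([463. , 339.3]), 43.1, 51, np.float64(0.0923))
wrist cap (array([474.8, 372. ]), 61.8, 14149, np.float64(0.1307))
wrist rim? 0
```

View pics/s3.png

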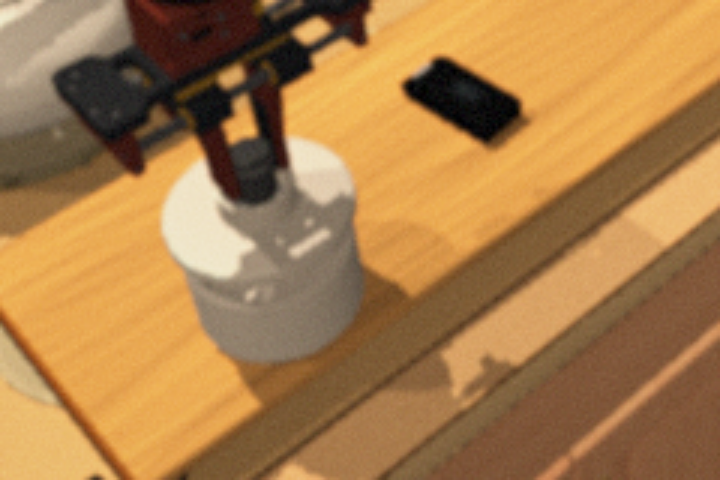

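The crop shows the lid held level just above the jar rim, with the jar body at (280,310) and the knob at (252,165). Both fixed cameras put the cap about 1 mm short in y, so I correct that and lower gently.

carry_out:
  rows:
    - {"jaw":-1,"xyz":[0,-0.1,0.2],"yaw":0}
    - {"jaw":-1,"xyz":[0,-0.1,0.5],"yaw":0}
    - {"jaw":-1,"xyz":[0,-0.1,0.8],"yaw":0}
    - {"jaw":-1,"xyz":[0,-0.1,1.1],"yaw":0}
    - {"jaw":-1,"xyz":[0,-0.1,1.4],"yaw":0}
    - {"jaw":-1,"xyz":[0,-0.1,1.6],"yaw":0}
    - {"jaw":-1,"xyz":[0,-0.1,1.8],"yaw":0}
    - {"jaw":-1,"xyz":[0,-0.1,2.0],"yaw":0}
    - {"jaw":-1,"xyz":[0,-0.1,2.0],"yaw":0}

```text
t: 10.0
eef_pos: [0.4744, 0.3726, 0.1614]
orientation: [[1.0, -0.0, -0.0], [-0.0, -1.0, -0.0], [-0.0, 0.0, -1.0]]
wrist_force: [1.1, -1.3, -3.6]
gripper_width: 0.314
```

carry_out:
  rows:
    - {"jaw":-1,"xyz":[0,0,0.05],"yaw":0}
    - {"jaw":-1,"xyz":[0,0,0.1],"yaw":0}
    - {"jaw":-1,"xyz":[0,0,0.15],"yaw":0}
    - {"jaw":-1,"xyz":[0,0,0.2],"yaw":0}
    - {"jaw":-1,"xyz":[0,0,0.25],"yaw":0}
    - {"jaw":-1,"xyz":[0,0,0.3],"yaw":0}
    - {"jaw":-1,"xyz":[0,0,0.35],"yaw":0}
    - {"jaw":-1,"xyz":[0,0,0.35],"yaw":0}

```text
t: 10.8
eef_pos: [0.4746, 0.3728, 0.1583]
orientation: [[1.0, -0.0, 0.0], [-0.0, -1.0, 0.0], [0.0, -0.0, -1.0]]
wrist_force: [-0.0, 0.1, -2.6]
gripper_width: 0.314
```

carry_out:
  rows:
    - {"jaw":-1,"xyz":[0,0,0.03],"yaw":0}
    - {"jaw":-1,"xyz":[0,0,0.06],"yaw":0}
    - {"jaw":-1,"xyz":[0,0,0.09],"yaw":0}
    - {"jaw":-1,"xyz":[0,0,0.12],"yaw":0}
    - {"jaw":-1,"xyz":[0,0,0.12],"yaw":0}
    - {"jaw":-1,"xyz":[0,0,0.12],"yaw":0}

```text
t: 11.4
eef_pos: [0.4746, 0.3728, 0.1572]
orientation: [[1.0, -0.0, 0.0], [-0.0, -1.0, 0.0], [0.0, -0.0, -1.0]]
wrist_force: [-1.5, 1.4, 2.1]
gripper_width: 0.313
```

```bash
python3 - <<'E'
from h import *
s=read_state(); print(s["eef_pos"],s["wrist_force"],s["torque"],s["gripper_width"]); e=s["eef_pos"]
for n in("scene","wrist"):
    a=snapshot(n); P=cloud(a)
    p=band(P,e,.058,.1,.114); print(n,"cap",circ(p) if len(p)>5 else 0)
    A=np.c_[p[:,:2]-e[:2],np.ones(len(p))]; print("plane",np.linalg.lstsq(A,p[:,2],rcond=None)[0])
E
```

```text
[0.47463411 0.37280802 0.15716364] [-1.47416129  1.38379995  2.05497947] [-0.07262423  0.26260752  0.01654838] 0.3133561829418393
scene cap (array([474.6, 372.8]), 57.9, 1386, np.float64(0.1084))
plane [-0.00232091 -0.00163247  0.10845036]
wrist cap (array([474.7, 372.8]), 58.0, 12510, np.float64(0.1069))
plane [9.10154971e-03 4.20410418e-06 1.06575763e-01]
```

Force changed from -3.6 to +2.1 N, and the cap is at z = 0.108 as expected and level, so the lid is home. I let go, rise and shut the jaws.

carry_out:
  rows:
    - {"jaw":-0.3,"xyz":[0,0,0],"yaw":0}
    - {"jaw":-0.2,"xyz":[0,0,0],"yaw":0}
    - {"jaw":-0.1,"xyz":[0,0,0],"yaw":0}
    - {"jaw":0,"xyz":[0,0,0],"yaw":0}
    - {"jaw":0.1,"xyz":[0,0,0],"yaw":0}
    - {"jaw":0.1,"xyz":[0,0,0],"yaw":0}
    - {"jaw":0.1,"xyz":[0,0,-0.3],"yaw":0}
    - {"jaw":0.1,"xyz":[0,0,-0.8],"yaw":0}
    - {"jaw":0.1,"xyz":[0,0,-1.8],"yaw":0}
    - {"jaw":0.1,"xyz":[0,0,-2.8],"yaw":0}

```text
t: 12.5
eef_pos: [0.4747, 0.3727, 0.186]
orientation: [[1.0, -0.0, 0.0], [-0.0, -1.0, 0.0], [0.0, -0.0, -1.0]]
wrist_force: [-0.3, 0.2, 0.2]
gripper_width: 0.551
```

carry_out:
  rows:
    - {"jaw":0.1,"xyz":[0,0,-0.8],"yaw":0}
    - {"jaw":0.1,"xyz":[0,0,-1.2],"yaw":0}
    - {"jaw":0.1,"xyz":[0,0,-1.2],"yaw":0}
    - {"jaw":-1,"xyz":[0,0,-1.2],"yaw":0}
    - {"jaw":-1,"xyz":[0,0,-1.2],"yaw":0}
    - {"jaw":-1,"xyz":[0,0,-1.2],"yaw":0}
    - {"jaw":-1,"xyz":[0,0,-1.2],"yaw":0}
    - {"jaw":-1,"xyz":[0,0,-1.2],"yaw":0}
    - {"jaw":-1,"xyz":[0,0,-1.2],"yaw":0}

```text
t: 13.4
eef_pos: [0.4745, 0.3726, 0.1969]
orientation: [[1.0, -0.0, -0.0], [-0.0, -1.0, -0.0], [-0.0, 0.0, -1.0]]
wrist_force: [0.5, -0.8, -0.2]
gripper_width: 0.043
```

```bash
python3 - <<'E'
from h import *
s=read_state(); print(s["eef_pos"],s["wrist_force"],s["gripper_width"]); e=s["eef_pos"]
for n in("scene","wrist"):
    a=snapshot(n); P=cloud(a)
    if n=="scene": cv2.imwrite("pics/s4.png",cv2.resize(a["image"][200:360,120:360],None,fx=3,fy=3))
    for nm,r,lo,hi in(("cap",.07,.1,.114),("collar",.035,.123,.133),("knob",.025,.15,.16)):
        p=band(P,e,r,lo,hi); print(n,nm,circ(p) if len(p)>5 else 0)
E
```

```text
[0.47453742 0.37263363 0.19687855] [ 0.45132649 -0.84819677 -0.24630804] 0.043360867568484805
scene cap (array([474.3, 371.7]), 63.5, 1903, np.float64(0.1082))
scene collar (array([472.6, 372.4]), 26.6, 203, np.float64(0.1276))
scene knob (array([472.4, 371.6]), 15.1, 137, np.float64(0.1557))
wrist cap (array([474.4, 373. ]), 62.0, 12108, np.float64(0.1069))
wrist collar (array([474.7, 373. ]), 25.9, 1005, np.float64(0.1268))
wrist knob (array([474.4, 372.5]), 13.8, 510, np.float64(0.1546))
```

View pics/s4.png

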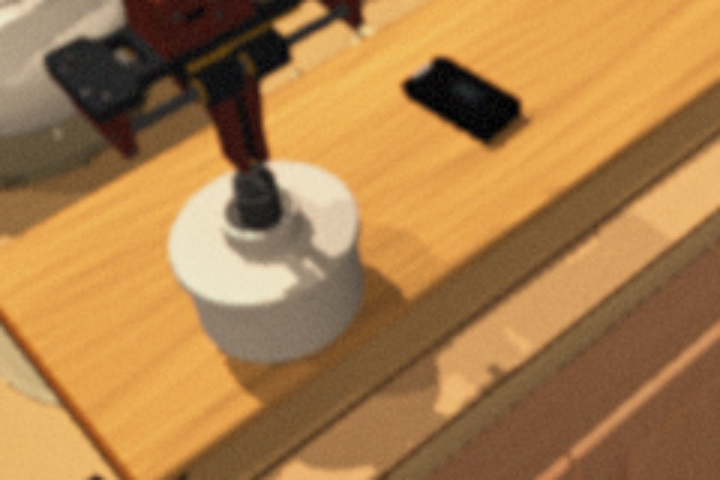

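The lid is nested and level on the jar, and the closed fingertips (248,165) are above the knob (253,185). Now I press.

carry_out:
  rows:
    - {"jaw":-1,"xyz":[0,0,0.5],"yaw":0}
    - {"jaw":-1,"xyz":[0,0,1.0],"yaw":0}
    - {"jaw":-1,"xyz":[0,0,1.3],"yaw":0}
    - {"jaw":-1,"xyz":[0,0,1.5],"yaw":0}
    - {"jaw":-1,"xyz":[0,0,1.7],"yaw":0}
    - {"jaw":-1,"xyz":[0,0,1.9],"yaw":0}
    - {"jaw":-1,"xyz":[0,0,2.1],"yaw":0}
    - {"jaw":-1,"xyz":[0,0,2.3],"yaw":0}
    - {"jaw":-1,"xyz":[0,0,2.4],"yaw":0}
    - {"jaw":-1,"xyz":[0,0,2.4],"yaw":0}

```text
t: 14.5
eef_pos: [0.4744, 0.3726, 0.1731]
orientation: [[1.0, -0.0, -0.0], [-0.0, -1.0, -0.0], [-0.0, 0.0, -1.0]]
wrist_force: [-3.5, -2.6, 6.2]
gripper_width: 0.005
```

carry_out:
  rows:
    - {"jaw":-1,"xyz":[0,0,0.05],"yaw":0}
    - {"jaw":-1,"xyz":[0,0,0.1],"yaw":0}
    - {"jaw":-1,"xyz":[0,0,0.15],"yaw":0}
    - {"jaw":-1,"xyz":[0,0,0.2],"yaw":0}
    - {"jaw":-1,"xyz":[0,0,0.2],"yaw":0}
    - {"jaw":-1,"xyz":[0,0,0.2],"yaw":0}

```text
t: 15.1
eef_pos: [0.4744, 0.3726, 0.1714]
orientation: [[1.0, -0.0, -0.0], [-0.0, -1.0, -0.0], [-0.0, 0.0, -1.0]]
wrist_force: [-3.4, -2.8, 5.2]
gripper_width: 0.005
```

carry_out:
  rows:
    - {"jaw":-1,"xyz":[0,0,0.03],"yaw":0}
    - {"jaw":-1,"xyz":[0,0,0.06],"yaw":0}
    - {"jaw":-1,"xyz":[0,0,0.09],"yaw":0}
    - {"jaw":-1,"xyz":[0,0,0.09],"yaw":0}
    - {"jaw":-1,"xyz":[0,0,0.09],"yaw":0}

```text
t: 15.6
eef_pos: [0.4745, 0.3726, 0.1713]
orientation: [[1.0, -0.0, 0.0], [-0.0, -1.0, 0.0], [0.0, -0.0, -1.0]]
wrist_force: [-4.1, -2.2, 11.3]
gripper_width: 0.007
```

carry_out:
  rows:
    - {"jaw":-1,"xyz":[0,0,0.03],"yaw":0}
    - {"jaw":-1,"xyz":[0,0,0.06],"yaw":0}
    - {"jaw":-1,"xyz":[0,0,0.06],"yaw":0}
    - {"jaw":-1,"xyz":[0,0,0.06],"yaw":0}
    - {"jaw":-1,"xyz":[0,0,0.06],"yaw":0}

```text
t: 16.1
eef_pos: [0.4745, 0.3726, 0.1712]
orientation: [[1.0, -0.0, 0.001], [-0.0, -1.0, 0.0], [0.001, -0.0, -1.0]]
wrist_force: [-4.6, -4.0, 15.8]
gripper_width: 0.005
```

```bash
python3 - <<'E'
from h import *
s=read_state(); print(s["eef_pos"],s["wrist_force"],s["gripper_width"]); e=s["eef_pos"]
a=snapshot("scene"); P=cloud(a)
for nm,r,lo,hi in(("cap",.07,.1,.114),("collar",.035,.123,.133),("knob",.02,.138,.15)):
    p=band(P,e,r,lo,hi); print(nm,circ(p) if len(p)>5 else 0)
E
```

```text
[0.47451119 0.37263778 0.17118098] [-4.55575713 -4.00420585 15.76720477] 0.005334691220897813
cap (array([474.5, 373.6]), 63.7, 1898, np.float64(0.1082))
collar (array([472.6, 372.7]), 26.3, 206, np.float64(0.1277))
knob (array([471.4, 372.8]), 13.7, 97, np.float64(0.1452))
```

Stop reached: z is unchanged while the force climbs to 15.8 N, and the knob top is at 0.146. I rise and open, then line up on the collar.

carry_out:
  rows:
    - {"jaw":-1,"xyz":[0,0,-0.2],"yaw":0}
    - {"jaw":-1,"xyz":[0,0,-0.5],"yaw":0}
    - {"jaw":-1,"xyz":[0,0,-1],"yaw":0}
    - {"jaw":-1,"xyz":[0,0,-1.5],"yaw":0}
    - {"jaw":-1,"xyz":[0,0,-2.2],"yaw":0}
    - {"jaw":0.7,"xyz":[0,0,-3],"yaw":0}
    - {"jaw":0.7,"xyz":[0,0,-3],"yaw":0}
    - {"jaw":0.7,"xyz":[0,0,-3],"yaw":0}
    - {"jaw":0.7,"xyz":[0,0,-3],"yaw":0}
    - {"jaw":0.7,"xyz":[0,0,-3],"yaw":0}

```text
t: 17.15
eef_pos: [0.4744, 0.3725, 0.1991]
orientation: [[1.0, -0.0, -0.001], [-0.0, -1.0, -0.0], [-0.001, 0.0, -1.0]]
wrist_force: [-0.5, 0.8, 0.7]
gripper_width: 0.423
```

```bash
python3 - <<'E'
from h import *
s=read_state(); print(s["eef_pos"],s["wrist_force"],s["gripper_width"]); e=s["eef_pos"]
for n in("scene","wrist"):
    a=snapshot(n); P=cloud(a)
    if n=="wrist": cv2.imwrite("pics/w5.png",a["image"])
    for nm,r,lo,hi in(("cap",.07,.1,.114),("collar",.035,.123,.133),("knob",.025,.14,.16)):
        p=band(P,e,r,lo,hi); print(n,nm,circ(p) if len(p)>5 else 0)
E
```

```text
[0.47437592 0.37252107 0.19914283] [-0.53122285  0.77778442  0.73668269] 0.42254620001353244
scene cap (array([473.9, 371.9]), 63.3, 1895, np.float64(0.1081))
scene collar (array([473.1, 372.2]), 26.5, 197, np.float64(0.1273))
scene knob (array([472.2, 372.4]), 14.2, 207, np.float64(0.1549))
wrist cap (array([474.5, 373.1]), 61.9, 12433, np.float64(0.1069))
wrist collar (array([474.7, 373. ]), 25.8, 1008, np.float64(0.1268))
wrist knob (array([474.1, 372.8]), 14.2, 1458, np.float64(0.1547))
```

View pics/w5.png

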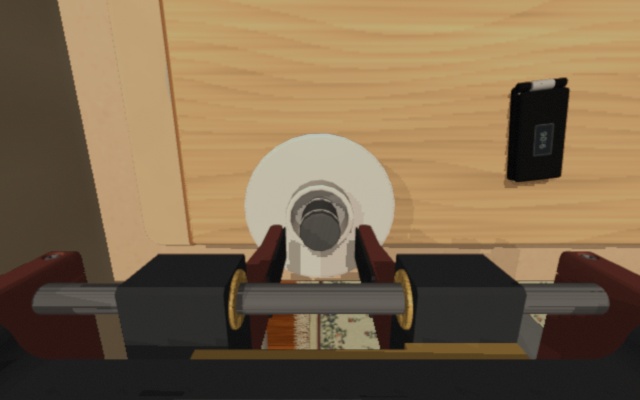

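The wrist view shows the knob (320,228) up again inside the collar (320,215), concentric, and the phone untouched at (537,132). I let the jaws finish opening, then descend around the collar.

carry_out:
  rows:
    - {"jaw":0.7,"xyz":[0,-0.05,0],"yaw":0}
    - {"jaw":0.7,"xyz":[0,-0.05,0],"yaw":0}
    - {"jaw":0.7,"xyz":[0,-0.05,0.5],"yaw":0}
    - {"jaw":0.7,"xyz":[0,-0.05,1.2],"yaw":0}
    - {"jaw":0.7,"xyz":[0,-0.05,1.9],"yaw":0}
    - {"jaw":0.7,"xyz":[0,-0.05,2.6],"yaw":0}
    - {"jaw":0.7,"xyz":[0,-0.05,3.2],"yaw":0}
    - {"jaw":0.7,"xyz":[0,-0.05,3.6],"yaw":0}
    - {"jaw":0.7,"xyz":[0,-0.05,4],"yaw":0}
    - {"jaw":0.7,"xyz":[0,-0.05,4],"yaw":0}
  grip_force: 15

```text
t: 18.25
eef_pos: [0.4743, 0.373, 0.1589]
orientation: [[1.0, -0.0, -0.001], [-0.0, -1.0, -0.0], [-0.001, 0.0, -1.0]]
wrist_force: [0.2, 0.0, -0.6]
gripper_width: 0.849
```

carry_out:
  rows:
    - {"jaw":0.7,"xyz":[0,0,0.5],"yaw":0}
    - {"jaw":0.7,"xyz":[0,0,1],"yaw":0}
    - {"jaw":0.7,"xyz":[0,0,1.4],"yaw":0}
    - {"jaw":0.7,"xyz":[0,0,1.7],"yaw":0}
    - {"jaw":0.7,"xyz":[0,0,1.9],"yaw":0}
    - {"jaw":0.7,"xyz":[0,0,2.05],"yaw":0}
    - {"jaw":0.7,"xyz":[0,0,2.1],"yaw":0}
    - {"jaw":0.7,"xyz":[0,0,2.1],"yaw":0}

```text
t: 19.05
eef_pos: [0.4746, 0.3732, 0.1385]
orientation: [[1.0, -0.0, 0.0], [-0.0, -1.0, 0.0], [0.0, -0.0, -1.0]]
wrist_force: [0.7, 0.3, -0.1]
gripper_width: 0.853
```

carry_out:
  rows:
    - {"jaw":0.5,"xyz":[0,0,0],"yaw":0}
    - {"jaw":0.4,"xyz":[0,0,0],"yaw":0}
    - {"jaw":0.3,"xyz":[0,0,0],"yaw":0}
    - {"jaw":0.2,"xyz":[0,0,0],"yaw":0}
    - {"jaw":0.1,"xyz":[0,0,0],"yaw":0}
    - {"jaw":0,"xyz":[0,0,0],"yaw":0}
    - {"jaw":-0.2,"xyz":[0,0,0],"yaw":0}
    - {"jaw":-0.2,"xyz":[0,0,0],"yaw":0}
    - {"jaw":-0.2,"xyz":[0,0,0],"yaw":0}
    - {"jaw":-0.2,"xyz":[0,0,0],"yaw":0}

```text
t: 20.05
eef_pos: [0.4746, 0.3732, 0.1386]
orientation: [[1.0, -0.0, 0.0], [-0.0, -1.0, 0.0], [0.0, -0.0, -1.0]]
wrist_force: [-1.1, 0.5, 0.3]
gripper_width: 0.588
```

Gripped at 51.7 mm, which matches the collar. Lifting slowly.

carry_out:
  rows:
    - {"jaw":-0.2,"xyz":[0,0,-0.1],"yaw":0}
    - {"jaw":-0.2,"xyz":[0,0,-0.3],"yaw":0}
    - {"jaw":-0.2,"xyz":[0,0,-0.6],"yaw":0}
    - {"jaw":-0.2,"xyz":[0,0,-0.9],"yaw":0}
    - {"jaw":-0.2,"xyz":[0,0,-1.3],"yaw":0}
    - {"jaw":-0.2,"xyz":[0,0,-1.7],"yaw":0}
    - {"jaw":-0.2,"xyz":[0,0,-2.2],"yaw":0}
    - {"jaw":-0.2,"xyz":[0,0,-2.7],"yaw":0}
    - {"jaw":-0.2,"xyz":[0,0,-3.1],"yaw":0}
    - {"jaw":-0.2,"xyz":[0,0,-3.3],"yaw":0}

```text
t: 21.05
eef_pos: [0.4748, 0.3733, 0.1722]
orientation: [[1.0, -0.0, 0.001], [-0.0, -1.0, 0.001], [0.001, -0.001, -1.0]]
wrist_force: [-0.5, -0.7, -1.6]
gripper_width: 0.588
```

carry_out:
  rows:
    - {"jaw":-0.2,"xyz":[0,0,-0.4],"yaw":0}
    - {"jaw":-0.2,"xyz":[0,0,-1.1],"yaw":0}
    - {"jaw":-0.2,"xyz":[0,0,-2],"yaw":0}
    - {"jaw":-0.2,"xyz":[0,0,-3],"yaw":0}
    - {"jaw":-0.2,"xyz":[0,0,-4],"yaw":0}
    - {"jaw":-0.2,"xyz":[0,0,-5],"yaw":0}
    - {"jaw":-0.2,"xyz":[0,0,-6],"yaw":0}
    - {"jaw":-0.2,"xyz":[0,0,-6.8],"yaw":0}
    - {"jaw":-0.2,"xyz":[0,0,-7.4],"yaw":0}
    - {"jaw":-0.2,"xyz":[0,0,-7.7],"yaw":0}

```text
t: 22.05
eef_pos: [0.4748, 0.3733, 0.2493]
orientation: [[1.0, -0.0, 0.001], [-0.0, -1.0, 0.001], [0.001, -0.001, -1.0]]
wrist_force: [-0.8, 0.6, -0.3]
gripper_width: 0.591
```

carry_out:
  rows:
    - {"jaw":-0.2,"xyz":[0,0,0],"yaw":0}
    - {"jaw":-0.2,"xyz":[0,0,0],"yaw":0}
    - {"jaw":-0.2,"xyz":[0,0,0],"yaw":0}
    - {"jaw":-0.2,"xyz":[0,0,0],"yaw":0}
    - {"jaw":-0.2,"xyz":[0,0,0],"yaw":0}

```text
t: 22.55
eef_pos: [0.4745, 0.3731, 0.2482]
orientation: [[1.0, -0.0, -0.0], [-0.0, -1.0, -0.0], [-0.0, 0.0, -1.0]]
wrist_force: [-0.1, 0.0, -1.3]
gripper_width: 0.588
```

```bash
python3 - <<'E'
from h import *
s=read_state(); print(s["eef_pos"],s["wrist_force"],s["gripper_width"]); e=s["eef_pos"]
for n in("scene","wrist"):
    a=snapshot(n); P=cloud(a)
    if n=="scene": cv2.imwrite("pics/s6.png",cv2.resize(a["image"][150:360,80:360],None,fx=2.8,fy=2.8))
    for nm,r,lo,hi in(("cap",.07,.212,.224),("flange",.075,.095,.11),("knob",.025,.145,.16)):
        p=band(P,e,r,lo,hi); print(n,nm,circ(p) if len(p)>5 else 0)
        if nm!="knob" and len(p)>5: A=np.c_[p[:,:2]-e[:2],np.ones(len(p))]; print("plane",np.linalg.lstsq(A,p[:,2],rcond=None)[0].round(4))
E
```

```text
[0.4744729  0.37308804 0.24820314] [-0.09527833  0.0195001  -1.34776579] 0.5882446200746138
scene cap (array([474.9, 373.1]), 63.9, 1833, np.float64(0.2178))
plane [ 0.0079 -0.0059  0.2179]
scene flange (array([472.2, 371.3]), 57.8, 1741, np.float64(0.1033))
plane [ 0.0166 -0.0068  0.1032]
scene knob (array([470.4, 374. ]), 13.5, 64, np.float64(0.1515))
wrist cap (array([474.1, 372.9]), 62.2, 15789, np.float64(0.2166))
plane [-6.500e-03 -2.000e-04  2.169e-01]
wrist flange (array([432. , 372.6]), 34.7, 1263, np.float64(0.102))
plane [0.0032 0.0002 0.1021]
wrist knob (array([466.5, 372.7]), 11.3, 205, np.float64(0.1549))
```

View pics/s6.png

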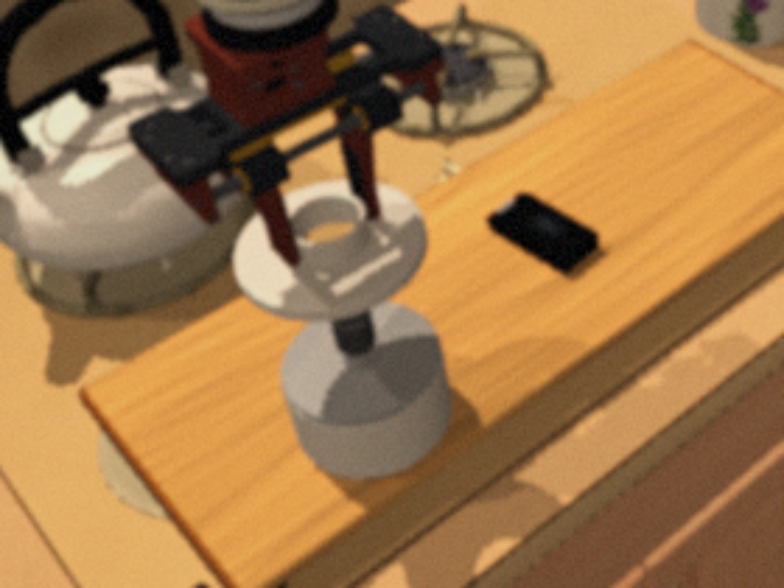

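The picture shows the cover held alone and level at (330,250). The inner lid with its knob (353,335) sits on the upright jar (365,400), and the phone is in place. The cover is 11 cm up (0.108 to 0.218), so I hand in.

```bash
python3 -c "
from h import *
print(close_job())"
```

```text
the job is handed in; nothing more can be done
None
```

The job is done and handed in at about 22.6 s, with the arm still holding the outer cover in the air. It reported no verdict.

- **Closing the jar:** I lifted both lid parts together by the knob and lowered them onto the jar. The cap's top came to z = 0.108 m, where it should be when home, and it was level.
- **Sealing:** After letting go, I pressed the knob to its stop. The tool stopped moving while the wrist force rose to 15.8 N, and the knob's top was at 0.146 m. The knob sprang back up when released.
- **Lifting the cover:** I gripped the collar and raised the cover straight up by 11 cm. It is level to under 0.6°, and the wrist force of -1.3 N is the cover's weight alone.
- **What stayed put:** In the last scene view the inner lid sits flush on the upright jar, with its flange at 0.103 m. The phone is where it was. The plain lid was outside that last crop, but nothing came near it.

- **Readings that disagreed:** The top camera placed things 1–3 mm off the wrist camera in y, so I relied on the wrist view for alignment. The wrist force also showed about 4 N sideways while pressing, but nothing moved.

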